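# Pack the closed samples into the fitted sample tray

### The job

Pack the four closed samples from the bench into the white tray, each upright in the pocket made for it: the red-capped jar in the wide round pocket, the slim vial in the narrow round one, the square box in the square one and the slide box in the oblong one, all resting on the pocket floors. Leave the open jar and the loose lid where they are on the bench.

Things in the scene. Friction and masses are not known exactly. Their poses are not given: they have to be found in the camera images.
- jar: Closed specimen jar standing upright: frosted white round body 42 mm across with a flat red screw cap 44 mm across and 15 mm deep on top; 60 mm high overall, about 60 g. Rigid. Origin: centre of its underside, z up. Loose; may stand anywhere on the bench beside the tray, on the robot's right.
- vial: Closed slim vial standing upright: frosted white round body 24 mm across with a flat red cap 26 mm across and 15 mm deep on top; 64 mm high overall, about 30 g. Rigid. Origin: centre of its underside, z up. Loose; may stand anywhere on the bench beside the tray, on the robot's right.
- specimen_box: Closed square specimen box: frosted white, grey lid, 40 x 40 mm and 40 mm high, about 50 g. Rigid. Origin: centre of its underside, z up. x and y are square to its sides. Loose; may stand anywhere on the bench beside the tray, on the robot's right.
- slide_box: Closed oblong slide box: frosted white, grey lid, 74 mm long (its x), 28 mm wide (its y), 40 mm high, about 70 g. Rigid. Origin: centre of its underside, z up. Loose; may stand anywhere on the bench beside the tray, on the robot's right.
- open_jar: Look-alike that stays where it is: an open jar without a cap, frosted white, hollow, 42 mm across, 48 mm high, upright. Origin: centre of its underside, z up. Loose, among the things to gather.
- loose_lid: Look-alike that stays where it is: a single red screw lid lying upside down (hollow side up) on the bench with no jar, 44 mm across, 15 mm high. Origin: centre of its underside, z up. Loose, among the things to gather. Also among them, 15 mm or more clear: a dropper bottle (24 mm across, 52 mm high) and a black hand lens (28 mm across, 20 mm high).
- well_jar: Fixed well with the wide round pocket, 63 mm across: for the jar. All four wells are 100 mm square light grey plates, 15 mm thick, fixed 2 by 2 in one low white tray (order changes); each has a pocket in its middle, 12 mm deep, with a darker floor. Origin: centre of the plate's underside, z up, 5 mm above the bench; pocket floor 3 mm, plate top 15 mm above it. The tray's rim is 22 mm above the bench.
- well_vial: Fixed well with the narrow round pocket, 43 mm across: for the vial. Same plate as the others, same origin (pocket floor 3 mm above it).
- well_box: Fixed well with the square pocket, 59 x 59 mm along its x and y: for the square specimen box, in any yaw that lets it sit flat on the pocket floor. Same plate as the others, same origin (pocket floor 3 mm above it).
- well_slides: Fixed well with the oblong pocket, 91 mm along its x, 46 mm along its y: for the slide box, long side along x. Same plate as the others, same origin (pocket floor 3 mm above it).
Things that resemble listed ones, but are neither listed nor needed, are in the scene too. Leave any blue or green look-alike of the vial alone.

How it is judged:
By the outcome, as a careful person would: the job done as asked, in the order asked, and still so for the second after the job is handed in, with the robot touching nothing.
It also fails if it takes over 104 s, if anything falls off the work surface, if the arm or the gripper's body presses on something with over 40 N, if the wrist force passes 120 N, or if a joint passes its speed limit or range.

### The arm

A 6-joint arm with a two-finger parallel gripper is mounted at the origin on the work surface. World frame = base frame: x ahead of the robot, y to its left, z up, the work surface at z = 0. Lengths are in m, angles in rad, forces in N, time in s.
With the tool pointing down it reaches from about 0.35 to 1 m from the base axis. Payload 7.1 kg.
Tool frame: the origin (TCP) lies between the finger pads; the fingertips stand 22 mm ahead of it and the grasp point (between the pads) lies 3 mm ahead of it; z points along the fingers, y is the line along which they close (so a half turn about z gives the same grasp; the last joint's range is limited). The gripper opens to 85 mm and grips with 20 to 120 N. Pads are 22 mm wide; open, the fingers measure 114 mm over their backs; the gripper's body (76 mm by 85 mm) begins 54 mm behind the grasp point. The pads swing forward as they close: fully open they stand 13 mm farther back than shut.
Start: joints at [1.28, 0.423, 1.63, -0, 1.089, -0.019], TCP at [0.168, 0.602, 0.253] pointing down, gripper open.
Joint ranges: [-3, 3], [-0.9, 2.11], [0.09, 2.58], [-1.31, 4.45], [0.11, 2.69], [-2.54, 2.54]. Speed limits (rad/s): [2.39, 2.39, 3.01, 3.14, 3.14, 3.14].

### API

Orientations are given as a rotation vector (axis times angle).
In Python, from rig import manip gives the robot as it stands. The module is installed in compiled form; this text tells all that it offers. Calls block until the motion is done:
- manip.move_to(position, orientation): joint-space move of the TCP to a pose.
- manip.servo_line(position, orientation=None, rate=0.15): straight line of the TCP; orientation=None keeps the orientation; rate is the mean speed in m/s.
- manip.set_joints(angles): joint-space move.
- manip.command_gripper(opening, f_grip=None): finger opening in m; f_grip is the grip in N (None keeps the last); returns when the fingers have stopped.
- manip.hold(seconds).
- manip.solve_ik(position, orientation): joint angles nearest the present ones, or None.
- manip.camera(name): name is "scene" or "top" or "wrist"; returns a dict with "image" (400x640x3 uint8, red, green, blue), "fx", "fy", "cx", "cy" (pixels), "cam_to_world" (4x4, takes a point from camera to world coordinates); the wrist camera has in their place "mount" (4x4, takes a point from camera to tool coordinates, whose origin is the TCP and whose axes are the flange's). Camera axes: x right, y down, z forward; pixel columns grow to the right and rows downward; lengths in m; the calibration is good to about 2 mm. A picture is of the moment at which its call begins: read the wrist's pose just before it. There is no depth.
A pose or a line that the arm cannot do raises manip.IKError and nothing moves.
- manip.sign_off(): hands the job in; it is judged then, once.
Readings, each from a call of its own:
- manip.get_time(): time.
- manip.get_joint_positions(): joint angles.
- manip.get_joint_vel(): joint speeds.
- manip.get_tau(): joint torques, N m.
- manip.get_position(): TCP position.
- manip.get_ee_rot(): TCP orientation.
- manip.get_contact_force(): force on the tool from outside, world axes, zero at the start.
- manip.get_torque(): the same for the moment, N m.
- manip.get_width(): finger opening in m.
- manip.get_grip_force(): force on a finger pad.
Only numpy, scipy, OpenCV 4.12 (cv2) and the standard library are available. Lean on these libraries where they do the work, as an engineer would, in place of code of your own. Each camera call takes 0.05 s, during which the arm holds its last target. There are 200 camera calls.

## Working session

There is one attempt and no reset: what is moved stays moved. The work goes in short steps, each a Python script; the robot and the scene stay as the last script left them, time stands still between calls to the robot, and variables do not carry over. Pictures are saved under pics/ and viewed, at most 14 in all, crops included, and the job is handed in when it is done.

```bash
mkdir -p pics; python3 - <<'E'
from rig import manip
import cv2,numpy as np
for n in("top","scene"):
    c=manip.camera(n); cv2.imwrite(f"pics/{n}0.png",c["image"][:,:,::-1]); print(n,c["fx"],c["fy"],c["cx"],c["cy"]);print(np.round(c["cam_to_world"],4).tolist())
print(manip.get_time(),manip.get_ee_rot(),manip.get_position()); print(manip.camera("wrist")["mount"].round(4).tolist())
E
```

```text
top 454.54454371548127 454.54454371548127 328.33247942964664 195.26609218697433
[[0.0254, -0.9903, 0.1363, 0.3717], [-0.9996, -0.0264, -0.0057, 0.0166], [0.0092, -0.1361, -0.9907, 1.1106], [0.0, 0.0, 0.0, 1.0]]
scene 451.20836907676875 451.20836907676875 309.0168687769207 201.22639612350548
[[-0.7054, 0.4972, -0.5052, 0.9702], [0.7087, 0.508, -0.4896, 0.448], [0.0132, -0.7034, -0.7107, 0.677], [0.0, 0.0, 0.0, 1.0]]
0.1 [-4.25588363e-01 -3.11242791e+00  2.13579266e-03] [0.1676341  0.60162386 0.25263789]
[[-0.0002, -0.965, -0.2622, 0.0676], [1.0, 0.0003, -0.0016, 0.0004], [0.0016, -0.2622, 0.965, -0.12], [0.0, 0.0, 0.0, 1.0]]
```

View pics/top0.png

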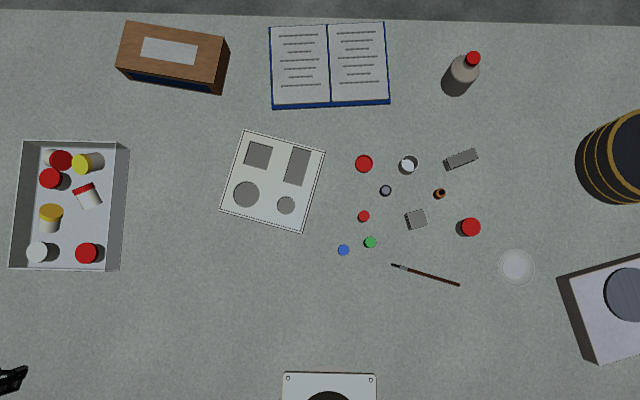

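View pics/scene0.png

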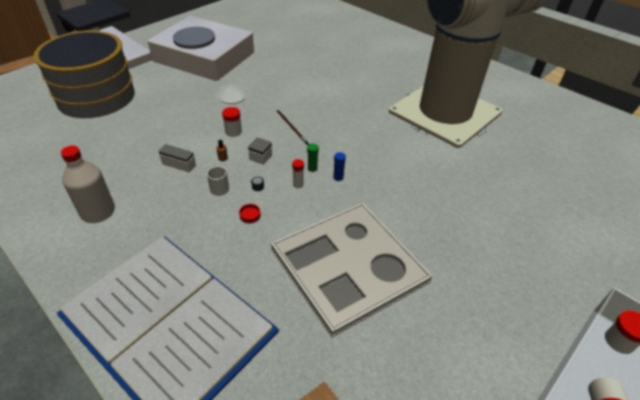

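The top view shows:
- **Tray:** square pocket (258,154), oblong (297,166), wide round (246,194), narrow round (286,205).
- **Red candidates:** (364,163) looks flat and hollow, so it's the loose lid. (470,227) is tall with a cap, so it's the jar. (364,216) is slim with a red cap, so it's the vial. (472,58) is a large bottle, and the reds at x<110 are in the left-hand tray.
- **Vial look-alikes:** blue (344,250) and green (370,242).
- **White and grey:** open jar (408,164), square box (415,219), slide box (461,159).

Next I'll check the choice in one close crop and measure.

```bash
cat > h.py <<'E'
import cv2,numpy as np
from rig import manip
def ray(c,uv,z):
    uv=np.atleast_2d(np.array(uv,float)); T=c["cam_to_world"]
    d=np.c_[(uv[:,0]-c["cx"])/c["fx"],(uv[:,1]-c["cy"])/c["fy"],np.ones(len(uv))]@T[:3,:3].T
    return T[:3,3]+d*((z-T[2,3])/d[:,2])[:,None]
def rect(c,cnt,z):
    p=ray(c,cnt.reshape(-1,2),z)[:,:2]; (x,y),(w,h),a=cv2.minAreaRect((p*1000).astype(np.float32))
    if w<h: w,h,a=h,w,a+90
    return np.array([x/1000,y/1000]),(w,h),(a+90)%180-90
E
python3 - <<'E'
from h import *
c=manip.camera("top"); im=c["image"][:,:,::-1].copy()
hsv=cv2.cvtColor(im,cv2.COLOR_BGR2HSV); H,S,V=cv2.split(hsv)
cv2.imwrite("pics/crop1.png",cv2.resize(im[130:265,215:490],None,fx=2.9,fy=2.9,interpolation=cv2.INTER_CUBIC))
def rep(m,name,z,x0,x1,y0,y1,amin=40):
    k=np.zeros_like(m);k[y0:y1,x0:x1]=m[y0:y1,x0:x1]
    for t in cv2.findContours(k,cv2.RETR_EXTERNAL,cv2.CHAIN_APPROX_NONE)[0]:
        if cv2.contourArea(t)<amin: continue
        M=cv2.moments(t);u=(M["m10"]/M["m00"],M["m01"]/M["m00"])
        p,s,a=rect(c,t,z); print(name,np.round(u,1),"cen",ray(c,u,z)[0,:2].round(4),"rect",p.round(4),np.round(s,1),round(a,1))
red=(((H<8)|(H>172))&(S>150)&(V>80)).astype(np.uint8)*255
rep(red,"red jar",.06,440,490,205,250); rep(red,"red vial",.064,350,380,205,230); rep(red,"lid",.015,350,380,145,180)
for q in[(258,154),(297,166),(246,194),(286,205),(235,170),(415,219),(461,159),(415,228),(430,240)]: print(q,im[q[1],q[0]])
dark=((V<135)&(S<60)).astype(np.uint8)*255
rep(dark,"pocket",.014,228,318,140,222)
rep((V>170).astype(np.uint8)*255,"tray",.02,215,330,125,238,2000)
E
```

```text
red jar [470.6 226.4] cen [ 0.4523 -0.3209] rect [ 0.452  -0.3207] [40.1 39.4] -88.5
red vial [363.5 215.6] cen [ 0.4705 -0.0718] rect [ 0.4706 -0.0718] [23.1 22.8] -43.8
lid [363.4 163.1] cen [ 0.6045 -0.0737] rect [ 0.6048 -0.074 ] [40.9 40.2] -43.4
(258, 154) [95 98 97]
(297, 166) [ 99 102 101]
(246, 194) [100 103 101]
(286, 205) [106 109 106]
(235, 170) [159 167 161]
(415, 219) [106 109 108]
(461, 159) [93 95 93]
(415, 228) [81 84 81]
(430, 240) [138 142 135]
pocket [236.7 218.5] cen [0.46   0.2301] rect [0.4626 0.2259] [50.9 16.9] -88.5
pocket [285.4 205. ] cen [0.496  0.1139] rect [0.496  0.1136] [44.  41.2] 2.3
pocket [245.7 193.9] cen [0.5206 0.2114] rect [0.5207 0.2111] [63.  62.7] -24.9
pocket [296.9 165.8] cen [0.5934 0.0895] rect [0.5937 0.0894] [92.8 47.3] -14.2
pocket [257.6 155. ] cen [0.6178 0.1869] rect [0.6179 0.1869] [61.1 60.5] -14.0
```

View pics/crop1.png

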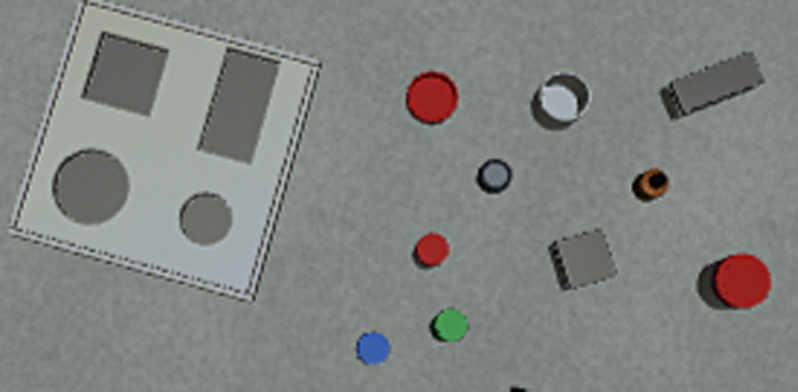

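The crop confirms the choice: hollow lid at crop (432,98), capped vial (432,250), capped jar (742,281), square box (585,260), slide box (715,84), open jar (562,100). Next, the two grey lids.

```bash
python3 - <<'E'
from h import *
c=manip.camera("top"); im=c["image"][:,:,::-1].copy()
V=im.max(2)
for thr in(0,86):
  for name,(x0,x1,y0,y1) in dict(sq=(400,432,202,236),sl=(440,484,144,176)).items():
    k=np.zeros_like(V);k[y0:y1,x0:x1]=((V<120)&(V>thr))[y0:y1,x0:x1]*255
    if thr: k=cv2.morphologyEx(k,cv2.MORPH_OPEN,np.ones((3,3)))
    t=max(cv2.findContours(k,cv2.RETR_EXTERNAL,cv2.CHAIN_APPROX_NONE)[0],key=cv2.contourArea)
    print(name,thr,cv2.boundingRect(t),rect(c,t,.04))
# V rows across
print(V[219,400:432]);print(V[160,438:486])
E
```

```text
sq 0 (404, 209, 24, 22) (array([ 0.46822235, -0.19592606]), (48.514278411865234, 43.30222702026367), -72.71561431884766)
sl 0 (442, 148, 37, 24) (array([ 0.61586975, -0.30383875]), (87.17893981933594, 34.14408874511719), -66.66240501403809)
sq 86 (408, 210, 19, 19) (array([ 0.46858978, -0.20083267]), (40.01985549926758, 37.09611511230469), 15.848723411560059)
sl 86 (447, 149, 30, 18) (array([ 0.61909692, -0.30994104]), (73.38758850097656, 26.639047622680664), -67.79447746276855)
[134 127 126 134 131  62  42  20  40 121 110 110 108 110 107 107 108 107
 108 105 108 106 107 105 103 107 134 142 141 141 137 135]
[130 134 137 136 131  80  62  91  41  92 103  95  96  96  96  96  96  97
  95  95  96  98  97  96  95  93  94  96  95  97  98  96 100  76  31  31
  68 115 149 141 137 133 139 139 135 135 133 134]
```

```bash
cat >> h.py <<'E'
from scipy.spatial.transform import Rotation as R
def down(deg):
    a=np.radians(deg); c,s=np.cos(a),np.sin(a)
    return R.from_matrix(np.array([[-s,c,0],[c,s,0],[0,0,-1.]])).as_rotvec()
def best(p,deg):
    qs=[(manip.solve_ik(p,down(d)),d) for d in(deg,deg+180)]
    return down(min([(abs(q[5]),d) for q,d in qs if q is not None])[1])
def job(src,a,dst,b,h,opening,width,zc=.18):
    """h: TCP height above the object's underside; a,b: finger line angles in degrees"""
    o=best([*src,zc],a); manip.move_to([*src,zc],o); manip.command_gripper(opening)
    manip.servo_line([*src,h],o); manip.command_gripper(max(width-.02,0),f_grip=40)
    print("grip",manip.get_width(),manip.get_grip_force())
    manip.servo_line([*src,zc],o); w=manip.get_width(); print("lifted",w)
    if abs(w-width)>.006: print("BAD GRASP"); return
    o=best([*dst,zc],b); manip.move_to([*dst,zc],o)
    manip.servo_line([*dst,h+.025],o); f0=manip.get_contact_force()[2]
    for z in(.016,.012,.0095):
        manip.servo_line([*dst,h+z],o,rate=.05)
        f=manip.get_contact_force()[2]-f0; print("z",z,"dF",round(f,1))
        if f>6: break
    manip.command_gripper(width+.02); manip.servo_line([*dst,zc],o); print("t",manip.get_time())
E
python3 - <<'E'
from h import *
job([.4686,-.2008],16.5,[.6178,.1869],-14,.038,.065,.040)
c=manip.camera("top"); s=manip.camera("scene")
cv2.imwrite("pics/a1.png",np.hstack([cv2.resize(c["image"][120:270,210:410],(400,300)),cv2.resize(s["image"][180:360,230:470],(400,300))])[:,:,::-1])
E
```

```text
grip 0.03914090756430238 40.73607936501503
lifted 0.03902348760061131
z 0.016 dF -1.3
z 0.012 dF -0.9
z 0.0095 dF -1.0
t 10.8167
```

View pics/a1.png

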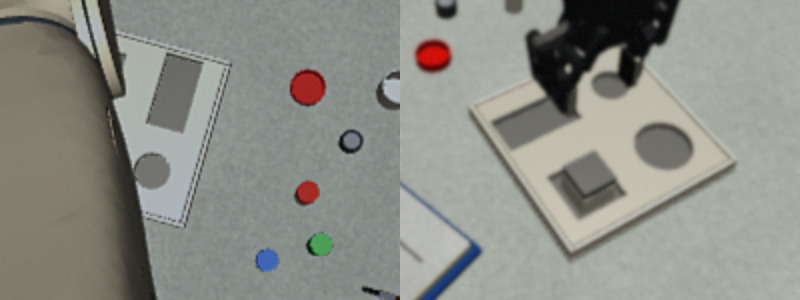

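The scene half, around (590,180), shows the square box sitting flat in the square pocket. The other three come next, starting with the slide box.

```bash
python3 - <<'E'
from h import *
job([.619,-.310],-67.6+90,[.5935,.0895],-14+90,.038,.055,.028)
job([.4522,-.3208],-35,[.5207,.2112],22,.053,.067,.044)
job([.4705,-.0718],-9,[.496,.1138],13,.058,.050,.026)
manip.move_to([.45,-.30,.3],best([.45,-.3,.3],-34))
c=manip.camera("top"); s=manip.camera("scene")
cv2.imwrite("pics/a2.png",np.hstack([cv2.resize(c["image"][120:270,210:410],(400,300)),cv2.resize(s["image"][180:360,230:470],(400,300))])[:,:,::-1])
E
```

```text
grip 0.027308492517239293 41.37330248951912
lifted 0.02714065534938581
z 0.016 dF -0.2
z 0.012 dF -0.3
z 0.0095 dF -0.2
t 20.125
grip 0.04282737576343643 39.97028410434723
lifted 0.042681045016878076
z 0.016 dF -0.4
z 0.012 dF 0.4
z 0.0095 dF -0.5
t 29.2667
grip 0.02469066173495191 38.88543963432312
lifted 0.024505422171909215
z 0.016 dF -0.9
z 0.012 dF -0.1
z 0.0095 dF -0.6
t 36.5917
```

View pics/a2.png

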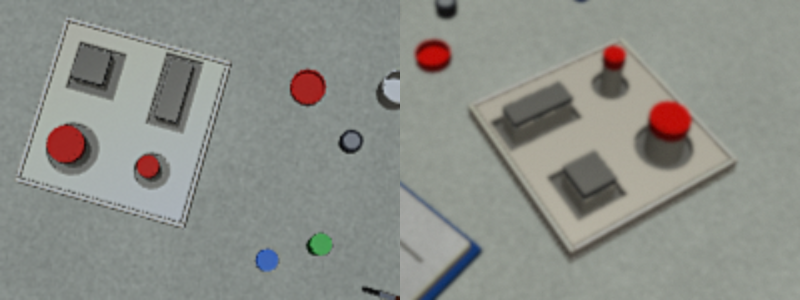

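All four samples look seated and upright, and the lid and open jar haven't moved. One number check on cap and lid positions at their seated heights before I hand in.

```bash
python3 - <<'E'
from h import *
cs=[manip.camera(n) for n in("top","scene")]
boxes=[[(225,265,170,210),(270,300,190,220)],[(370,450,230,280),(340,370,200,225)]]
def proj(c): 
    T=np.linalg.inv(c["cam_to_world"]); K=np.array([[c["fx"],0,c["cx"]],[0,c["fy"],c["cy"]],[0,0,1]]); return K@T[:3]
for i,(n,h) in enumerate((("jar",.068),("vial",.072))):
    uv=[]
    for c,b in zip(cs,boxes):
        x0,x1,y0,y1=b[i]; hsv=cv2.cvtColor(c["image"],cv2.COLOR_RGB2HSV)[y0:y1,x0:x1]
        m=((hsv[...,0]<8)|(hsv[...,0]>172))&(hsv[...,1]>150)&(hsv[...,2]>80); y,x=np.nonzero(m); uv.append((x.mean()+x0,y.mean()+y0))
    X=cv2.triangulatePoints(proj(cs[0]),proj(cs[1]),*[np.array(u).reshape(2,1) for u in uv]).ravel(); print(n,uv,"top-ray",ray(cs[0],uv[0],h)[0].round(4),"tri",(X[:3]/X[3]).round(4))
V=cs[0]["image"].max(2)
for n,(x0,x1,y0,y1) in dict(sq=(240,276,138,172),sl=(280,314,144,188)).items():
    k=np.zeros_like(V);k[y0:y1,x0:x1]=((V>86)&(V<125))[y0:y1,x0:x1]*255
    k=cv2.morphologyEx(k,cv2.MORPH_OPEN,np.ones((3,3)))
    t=max(cv2.findContours(k,cv2.RETR_EXTERNAL,cv2.CHAIN_APPROX_NONE)[0],key=cv2.contourArea); print(n,rect(cs[0],t,.048))
E
```

```text
jar [(np.float64(242.28571428571428), np.float64(191.54212454212455)), (np.float64(391.6740740740741), np.float64(250.93086419753087))] top-ray [0.5185 0.2099 0.068 ] tri [0.5187 0.2109 0.0647]
vial [(np.float64(283.5360824742268), np.float64(202.77319587628867)), (np.float64(358.2212389380531), np.float64(212.7787610619469))] top-ray [0.4944 0.1132 0.072 ] tri [0.4945 0.1138 0.0691]
sq (array([0.61830579, 0.18880682]), (39.96531295776367, 39.638057708740234), -14.613868713378906)
sl (array([0.5915285 , 0.08992567]), (74.58163452148438, 32.05227279663086), -12.370193481445312)
```

All samples are within about 2.5 mm of their pocket centres and at seated height, so I'm handing in.

```bash
python3 -c "
from rig import manip
print(manip.sign_off(),manip.get_time())"
```

```text
the job is handed in; nothing more can be done
the job is handed in; nothing more can be done
```

The jar, vial, square box and slide box each stand upright in their own pockets, within about 2.5 mm of centre; the open jar and loose lid were left untouched, and the job was handed in after about 40 s of the 104 s allowed.

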